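# Release a sprung parts drawer through its service hole

## Robot

A 6-joint arm with a two-finger parallel gripper is mounted at the origin on a cart in front of the work surface, level with it; the furniture and walls round the work are solid. World frame = base frame: x ahead of the robot, y to its left, z up, the work surface at z = 0. Lengths are in m, angles in rad, forces in N, time in s.
With the tool pointing down it reaches from about 0.325 to 0.85 m from the base axis. Payload 15.5 kg.
Tool frame: the origin (TCP) lies at the very end of the fingers, on their centre line; the grasp point (between the pads) lies 19 mm behind it; z points along the fingers, y is the line along which they close (so a half turn about z gives the same grasp; the last joint's range is limited). The gripper opens to 91 mm and grips with 3 to 60 N. Pads are 32 mm wide; open, the fingers measure 118 mm over their backs; the gripper's body (76 mm by 178 mm) begins 60 mm behind the grasp point.
Start: joints at [-1.413, 0.494, 1.345, -0, 1.302, -0.096], TCP at [0.156, -0.605, 0.214] pointing down, gripper open.
Joint ranges: [-2.91, 2.91], [-0.82, 2.16], [0.22, 2.67], [-1.22, 4.37], [0.12, 2.79], [-3.08, 3.08]. Speed limits (rad/s): [1.89, 1.89, 2.57, 3.01, 3.01, 3.01].

## Interface

Orientations are given as a unit quaternion [x, y, z, w].
In Python, from workcell import ctrl, eyes, ticket, models gives the robot as it stands. The module is installed in compiled form; this text tells all that it offers.
- The arm moves only by the shell command python3 -m creep 'ROWS' [OPENING]. ROWS is JSON, a list that holds one entry, the list of rows, each a list of 4 numbers: the shift along the tool's x, y, z as a fraction of full scale, then the turn about the tool's z as a fraction of full scale. In form: [[[dx, dy, dz, yaw], ...]]. A call has 1 to 5 rows; each row is the pose to reach, as a shift and turn from the pose commanded when the call began, along the tool's axes at that moment; what a row does not reach only later rows make up. Full scale, the value 1, is 0.2 m for a shift and 45 degrees for a turn. A row lasts 1/12 s, in which the tool goes at most 41.7 mm and 7.16 degrees, less where a joint would pass 70% of its speed; a pose out of reach is approached as far as the arm can. A call with a number of a shift or a turn outside -1 to 1 is refused whole. A call with a gripper value outside its range is refused whole. OPENING is the gripper's target within -1 to 1 (shut at 1, half-way at 0, fully open at -1), set as the call begins (- or left out, the last holds). The fingers move at their own pace and stop on an object; the grip force is fixed at half the most. Time passes only in rows, so rows that repeat a pose let the fingers close. It gives the time, the measured TCP pose, the force, the opening and the grip force at its end, in the units of the state.
- ctrl.sense(): the state, without advancing time (a new reading comes with each control period).
- eyes.snapshot(name): name is "scene" or "top"; returns a dict with "image" (480x640x3 uint8, red, green, blue), "mtx" (3x3 intrinsics, pixels), "R" (3x3) and "t" (3): a world point X has camera coordinates R X + t. Camera axes: x right, y down, z forward; pixel columns grow to the right and rows downward; lengths in m; the calibration is good to about 2 mm. A picture is of the moment at which its call begins. There is no depth.
- ticket.close_job(): hands the job in; it is judged then, once.
Trained networks look in a picture, given as the dict that the camera call returned (one of the last four; its "shot" number tells which), for a name from the list of things; names that differ only in an ending like _2 or _b are one class to them, and where a whole thing is asked for, a point or a joint stands for the part that bears it (a point fixed in the world has none). Each returns a list of dicts, best first, with "confidence" (0 to 1); they miss things now and then, are a little off and sometimes report something else, mostly with a low value. They report only what shows in the picture. A call takes as long as a camera call. They do not tell look-alikes from the thing itself.
- models.search_frame(picture, name): "point" ([row, column] in pixels, amid what is visible of it).
- models.regions_of(picture, name): "mask" (480x640 bool, what is visible of it) and "point" ([row, column] in pixels, amid what is visible of it).
The state is a dict: "time": time; "joint_positions": joint angles; "joint_vel": joint speeds; "joint_efforts": joint torques, N m; "ee_pos": TCP position; "tool_rot": TCP orientation; "ft_force": force on the tool from outside, world axes, zero at the start; "torque": the same for the moment, N m; "grip_width": finger opening in m; "grip_force": force on a finger pad.
Only numpy, scipy, OpenCV 4.12 (cv2) and the standard library are available. Lean on these libraries where they do the work, as an engineer would, in place of code of your own. Each camera call takes 0.05 s, during which the arm holds its last target. There are 200 camera calls.

## Task

The parts drawer is shut on its spring catch. Take the release pin from its stand, push it straight down through the small hole in the top of the case onto the catch behind the panel, and keep it pressed until the drawer has run all the way out by its own spring; never push harder than 25 N (the catch bends). Then put the pin back fully home in its stand, let go, and leave the other things on the bench where they are.

Things in the scene. Friction and masses are not known exactly. Their poses are not given: they have to be found in the camera images.
- case: Grey steel drawer case, 180 (x) x 150 (y) x 100 mm high, fixed. Origin: centre of its underside; the drawer in its front runs out along its -x. Its sprung catch: the pad takes about 5 N at first, 8 to 12 N after 5 to 7 mm of travel, where it clears the drawer and the force drops a little; at about 9 mm it meets a hard stop and the force shoots up.
- hole (a point): Centre of the mouth of the service hole: round, 11 mm in diameter, in the middle of the case's top panel (4 mm thick), level with its upper face, ringed by a thin dark bead. Straight below it lies the steel pad (20 x 24 mm) of the sprung catch. At rest the pad is somewhere from 10 to 30 mm below the mouth; this differs from case to case and is not measured.
- drawer (a joint): How far the drawer is out, m: 0 shut, 0.060 fully out at its stop, where its spring keeps it. Once the catch clears, it runs out slowly (about 40 mm/s), and the catch must be held down meanwhile: let up early, the catch rubs on the drawer and stops it until it is pushed again.
- pin_grip (a point): Centre of the release pin's square wooden handle, 16 x 16 mm and 55 mm long; the place to grip. The axes are the pin's: z along the pin away from its tip, x and y square to the handle's flats. Below the handle is a round steel shaft 8 mm in diameter and 55 mm long, so that the tip lies 82.5 mm from this point. The pin weighs 60 g.
- pin_tip (a point): Tip of the release pin's steel shaft (flat, edge chamfered 1 mm).
- stand_mouth (a point): Centre of the mouth of the 11 mm hole in the top of the pin's stand, a fixed wooden block 50 x 50 mm and 60 mm high on an 80 x 80 x 6 mm foot. The hole goes straight down to the bench. The pin hangs in it upright with the underside of its handle on the block: pin_grip is then 27.5 mm above this point.
- gasket_box: Bystander: brown carton 100 x 70 x 23 mm lying flat; origin under its centre.
- bearing: Bystander: ball bearing, 62 mm in diameter, 16 mm high, lying flat; origin under its centre.
- con_rod: Bystander: steel connecting rod 82 x 172 x 20 mm lying flat; origin under its centre.
Things that resemble listed ones, but are neither listed nor needed, are in the scene too. Of the things like the part that bears pin_grip, leave any that is blue or purple; of the rest the larger one is meant.

How it is judged:
By the outcome, as a careful person would: the job done as asked, in the order asked, and still so for the second after the job is handed in, with the robot touching nothing.
It also fails if it takes over 58 s, if anything falls off the work surface, if the arm or the gripper's body presses on something with over 40 N, if the wrist force passes 120 N, or if a joint passes its speed limit or range.

## Working session

There is one attempt and no reset: what is moved stays moved. The work goes in short steps, Python scripts to look and compute and a shell command to move; the robot and the scene stay as the last step left them, time stands still between calls to the robot, and variables do not carry over. Pictures are saved under pics/ and viewed, at most 11 in all, crops included, and the job is handed in when it is done.

```bash
mkdir -p pics; cat > h.py <<'E'
from workcell import ctrl, eyes, ticket, models
import numpy as np, cv2
def save(p,name,crop=None,s=1):
    im=cv2.cvtColor(p["image"],cv2.COLOR_RGB2BGR)
    if crop: r0,r1,c0,c1=crop; im=im[r0:r1,c0:c1]
    cv2.imwrite(f"pics/{name}.png",cv2.resize(im,None,fx=s,fy=s,interpolation=cv2.INTER_CUBIC))
def ray(p,rc):
    R,t,K=map(np.array,(p["R"],p["t"],p["mtx"]))
    d=R.T@np.linalg.solve(K,[rc[1],rc[0],1]); return -R.T@t,d
def atz(p,rc,z):
    o,d=ray(p,rc); return o+d*(z-o[2])/d[2]
def proj(p,X):
    q=np.array(p["mtx"])@(np.array(p["R"])@X+p["t"]); return q[1]/q[2],q[0]/q[2]
def tri(rs):
    A=0;b=0
    for o,d in rs:
        d=d/np.linalg.norm(d);M=np.eye(3)-np.outer(d,d);A=A+M;b=b+M@o
    return np.linalg.solve(A,b)
E
python3 - <<'E'
from h import *
np.set_printoptions(precision=4,suppress=True)
ps={n:eyes.snapshot(n) for n in("scene","top")}
for n,p in ps.items():
    save(p,n+"0"); print(n,ray(p,(240,320)),ctrl.sense()["time"])
    for k in("case","hole","pin_grip","pin_tip","stand_mouth","gasket_box","bearing","con_rod"):
        try: print(k,[(np.round(d["point"],1),round(d["confidence"],2)) for d in models.search_frame(p,k)])
        except Exception as e: print(k,e)
print(ctrl.sense())
E
```

```text
scene (array([0.0885, 0.6073, 0.4658]), array([ 0.5011, -0.7396, -0.4495])) 0.1
case [(array([280.4, 281.2]), 0.42)]
hole [(array([227. , 293.6]), 0.75)]
pin_grip [(array([281.3, 284.9]), 0.93), (array([319.7, 246.5]), 0.87), (array([271.8, 308.1]), 0.77)]
pin_tip [(array([321.2, 245. ]), 0.94), (array([272.6, 311.3]), 0.75), (array([279.4, 285.6]), 0.71), (array([281.8, 241.7]), 0.65)]
stand_mouth [(array([317.4, 287.5]), 0.74)]
gasket_box [(array([326. , 208.1]), 0.83), (array([279.3, 284.8]), 0.74)]
bearing [(array([307.3, 363.2]), 0.69)]
con_rod [(array([217.7, 384.7]), 0.98), (array([226.9, 294.6]), 0.62)]
top (array([ 0.4816, -0.0221,  1.0189]), array([ 0.0135, -0.0045, -1.    ])) 0.5
case [(array([173.9, 354.7]), 0.75)]
hole [(array([172.3, 358.8]), 0.6)]
pin_grip [(array([250.2, 243.9]), 0.55), (array([202.3, 246.6]), 0.49)]
pin_tip [(array([200.5, 247. ]), 0.6)]
stand_mouth [(array([247.1, 249.9]), 0.97)]
gasket_box [(array([207. , 211.3]), 0.92), (array([222.9, 459.9]), 0.47), (array([173.6, 355.9]), 0.46)]
bearing [(array([291.9, 289.8]), 0.63)]
con_rod [(array([220. , 459.4]), 0.74)]
{'time': 0.9, 'joint_positions': array([-1.4135,  0.4936,  1.3455, -0.    ,  1.3025, -0.0955]), 'joint_vel': array([-0.0017,  0.0004,  0.0009,  0.0008, -0.0001, -0.0003]), 'joint_efforts': array([  0.0008, -87.8678, -38.2256,   0.0705,   0.0443,  -0.    ]), 'ee_pos': array([ 0.1563, -0.6051,  0.2139]), 'tool_rot': array([ 0.992 ,  0.1261, -0.    ,  0.    ]), 'ft_force': array([-0.7693, -0.8227, -0.3544]), 'torque': array([-0.047 , -0.0516,  0.0165]), 'grip_force': 0.0, 'grip_width': 0.09122337654325859}
```

View pics/scene0.png

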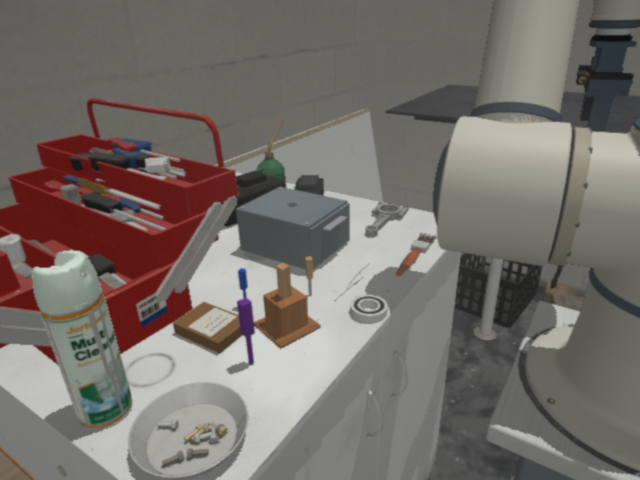

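View pics/top0.png

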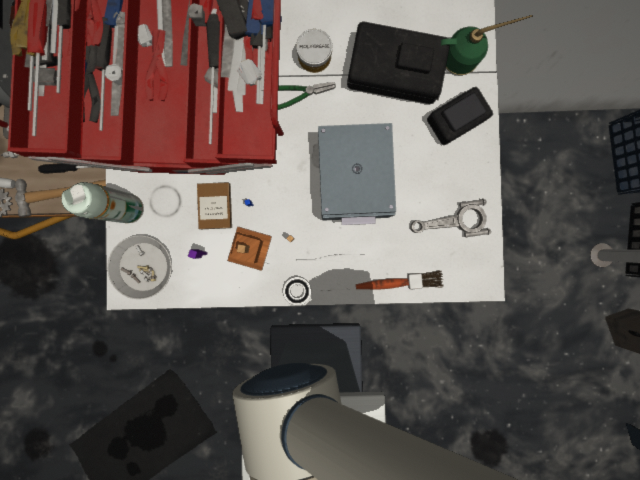

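Candidates for the pin in the scene picture:
- Wooden pin in the stand at (281,285).
- Small wooden pin at (268,309).
- Blue pin at (280,242).
- Purple pin at (316,247).

Blue and purple are ruled out. Of the two wooden ones, the larger is the pin in the stand. I'll confirm this in a crop.

```bash
python3 - <<'E'
from h import *
np.set_printoptions(precision=4,suppress=True)
ps={n:eyes.snapshot(n) for n in("scene","top")}
a=cv2.resize(ps["scene"]["image"][245:355,200:330],None,fx=4,fy=4,interpolation=cv2.INTER_CUBIC)[:440,:390*4//3]
b=cv2.resize(ps["top"]["image"][220:275,225:275],None,fx=5,fy=8,interpolation=cv2.INTER_CUBIC)
b=cv2.resize(ps["top"]["image"][220:275,225:259],None,fx=8,fy=8,interpolation=cv2.INTER_CUBIC)
o=np.hstack([a[:440],b]); cv2.imwrite("pics/crop1.png",cv2.cvtColor(o,cv2.COLOR_RGB2BGR)); print(o.shape)
P={}
for k in("hole","stand_mouth","pin_grip","case"):
    for n,p in ps.items():
        for d in models.search_frame(p,k)[:3]: print(n,k,np.round(d["point"],1),round(d["confidence"],2),[atz(p,d["point"],z) for z in((.1,) if k in("hole","case") else (.06,.0875,.115))])
for n,p in ps.items():
    for d in models.regions_of(p,"pin_grip")[:4]:
        m=d["mask"].astype(np.uint8); print(n,d["point"],round(d["confidence"],2),m.sum(),cv2.boundingRect(m),cv2.minAreaRect(cv2.findNonZero(m)))
m=models.regions_of(ps["top"],"case")[0]["mask"].astype(np.uint8); r=cv2.minAreaRect(cv2.findNonZero(m)); print("case",r,[atz(ps["top"],(v,u),.1) for u,v in cv2.boxPoints(r)])
m=models.regions_of(ps["top"],"stand_mouth")[:2]
for d in m: mm=d["mask"].astype(np.uint8); print("stand",d["confidence"],cv2.minAreaRect(cv2.findNonZero(mm)))
E
```

```text
(440, 792, 3)
scene hole [226.1 294.5] 0.93 [array([ 0.5699, -0.0188,  0.1   ])]
top hole [172.2 358. ] 0.91 [array([ 0.6292, -0.1059,  0.1   ])]
scene stand_mouth [315.4 286.6] 0.92 [array([0.4466, 0.1725, 0.06  ]), array([0.4223, 0.202 , 0.0875]), array([0.3981, 0.2314, 0.115 ])]
top stand_mouth [247.2 249.6] 0.87 [array([0.4827, 0.1214, 0.06  ]), array([0.4826, 0.1173, 0.0875]), array([0.4826, 0.1132, 0.115 ])]
scene pin_grip [322.8 246.6] 0.87 [array([0.4855, 0.2173, 0.06  ]), array([0.4586, 0.2437, 0.0875]), array([0.4317, 0.2702, 0.115 ])]
scene pin_grip [280.6 282.4] 0.69 [array([0.5118, 0.098 , 0.06  ]), array([0.4832, 0.1325, 0.0875]), array([0.4545, 0.167 , 0.115 ])]
scene pin_grip [271.  308.3] 0.52 [array([0.4925, 0.0497, 0.06  ]), array([0.4652, 0.0875, 0.0875]), array([0.4378, 0.1253, 0.115 ])]
top pin_grip [253.6 199. ] 0.59 [array([0.4716, 0.2274, 0.06  ]), array([0.4719, 0.2203, 0.0875]), array([0.4722, 0.2131, 0.115 ])]
top pin_grip [200.8 247.3] 0.37 [array([0.5802, 0.1245, 0.06  ]), array([0.5774, 0.1203, 0.0875]), array([0.5745, 0.1161, 0.115 ])]
scene case [226.
[... 427 characters left out ...]
3] 0.67 209 (237, 268, 11, 30) ((242.49505615234375, 282.45050048828125), (29.453102111816406, 9.25384521484375), 84.2894058227539)
scene [271.7, 308.3] 0.46 208 (305, 257, 8, 39) ((308.5, 276.0), (38.0, 7.0), 90.0)
top [249.0, 243.2] 0.64 104 (237, 244, 13, 9) ((243.0, 248.0), (8.0, 12.0), 90.0)
top [253.1, 196.9] 0.56 139 (188, 248, 19, 11) ((196.64999389648438, 254.05001831054688), (17.076295852661133, 10.435516357421875), 18.43494987487793)
case ((356.6597900390625, 174.01547241210938), (101.71316528320312, 76.60272216796875), 87.39744567871094) [array([ 0.727 , -0.0234,  0.1   ]), array([ 0.7309, -0.1785,  0.1   ]), array([ 0.5247, -0.1824,  0.1   ]), array([ 0.521 , -0.0282,  0.1   ])]
```

View pics/crop1.png

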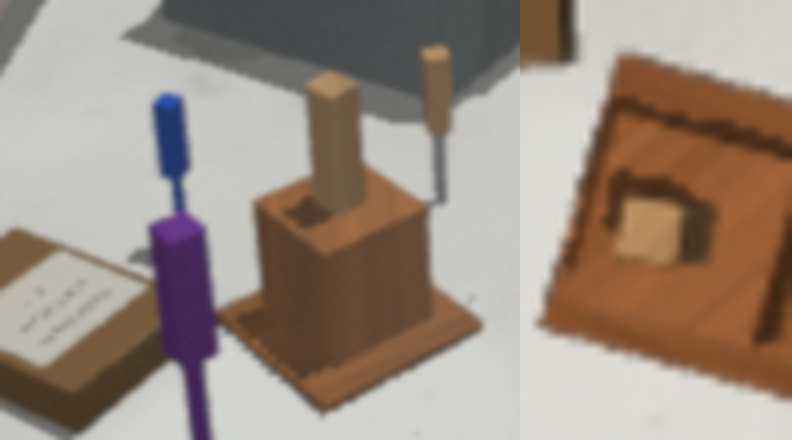

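The crop confirms the target: the wooden pin in the stand at scene (281,284) is clearly larger than the loose one at (276,308). The blue (280,242) and purple (330,247) pins stay. Next I'll measure the hole's ring and the handle precisely.

```bash
python3 - <<'E'
from h import *
np.set_printoptions(precision=4,suppress=True)
ps={n:eyes.snapshot(n) for n in("scene","top")}
W={"scene":(196,215,280,308),"top":(158,180,346,370)}
rs=[]
out=[]
for n,p in ps.items():
    r0,r1,c0,c1=W[n]; g=p["image"][r0:r1,c0:c1].astype(float).mean(2)
    d=np.median(g)-g; w=np.where(abs(d)>6,abs(d),0); R,C=np.mgrid[r0:r1,c0:c1]
    rc=((w*R).sum()/w.sum(),(w*C).sum()/w.sum()); print(n,rc,w.astype(bool).sum(),atz(p,rc,.1)); rs.append(ray(p,rc))
    out.append(cv2.resize(p["image"][r0:r1,c0:c1],(390,330),interpolation=cv2.INTER_NEAREST))
print("hole tri",tri(rs))
# handle top face in top image
p=ps["top"]; c=cv2.resize(p["image"][235:262,228:262],None,fx=8,fy=8,interpolation=cv2.INTER_CUBIC)
g=c.astype(int); m=((g[...,1]>118)&(g[...,0]>g[...,2]+30)).astype(np.uint8)
k,l,st,ce=cv2.connectedComponentsWithStats(m); 
for i in range(1,k):
    if st[i,4]>500:
        r=cv2.minAreaRect(cv2.findNonZero((l==i).astype(np.uint8))); rc=((ce[i,1]-3.5)/8+235,(ce[i,0]-3.5)/8+228); print("handle",st[i],r,rc,atz(p,rc,.115))
# stand block/foot orientation
g2=cv2.resize(p["image"],None,fx=4,fy=4,interpolation=cv2.INTER_CUBIC)[215*4:280*4,220*4:280*4].astype(int)
m=((g2[...,0]>g2[...,2]+25)).astype(np.uint8);k,l,st,ce=cv2.connectedComponentsWithStats(m)
i=1+st[1:,4].argmax(); r=cv2.minAreaRect(cv2.findNonZero((l==i).astype(np.uint8))); b=cv2.boxPoints(r); print("foot",r,[atz(p,(v/4+215,u/4+220),.006) for u,v in b],atz(p,(r[0][1]/4+215,r[0][0]/4+220),.006))
# case pose
s=ps["scene"]; print("scene proj handle top",proj(s,np.array([.479,.126,.115])))
out.append(cv2.resize(c,None,fx=1.45,fy=1.45))
h=min(o.shape[0] for o in out); o=np.hstack([o[:h] for o in out]); o=cv2.resize(o,(800,int(h*800/o.shape[1]))); cv2.imwrite("pics/crop2.png",cv2.cvtColor(o,cv2.COLOR_RGB2BGR))
from scipy.spatial.transform import Rotation as Ro
print(Ro.from_quat(ctrl.sense()["tool_rot"]).as_matrix())
for rc,q in(((280,309),(237,288)),((281,243),(202,248)),):
    print("other",tri([ray(s,rc),ray(p,q)]))
E
```

```text
scene (np.float64(204.28769424611502), np.float64(292.04577908441826)) 42 [ 0.6389 -0.104   0.1   ]
top (np.float64(168.31524035921817), np.float64(356.97569994717384)) 98 [ 0.6371 -0.104   0.1   ]
hole tri [ 0.6376 -0.1036  0.1004]
handle [  72   82   63   60 2884] ((104.2841567993164, 110.24159240722656), (56.92170715332031, 57.04757308959961), 12.724355697631836) (np.float64(248.40577323162273), np.float64(240.60709951456312)) [0.4806 0.131  0.115 ]
foot ((118.04715728759766, 134.08489990234375), (147.11314392089844, 146.56370544433594), 15.945395469665527) [array([0.4532, 0.1804, 0.006 ]), array([0.5306, 0.1568, 0.006 ]), array([0.5065, 0.079 , 0.006 ]), array([0.4291, 0.1027, 0.006 ])] [0.4798 0.1297 0.006 ]
scene proj handle top (np.float64(264.1804461623604), np.float64(286.0365876338073))
[[ 0.9682  0.2501  0.    ]
 [ 0.2501 -0.9682 -0.0001]
 [ 0.      0.0001 -1.    ]]
other [0.5009 0.041  0.0345]
other [0.5781 0.124  0.0519]
```

View pics/crop2.png

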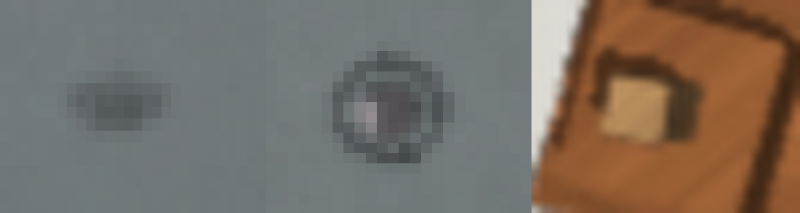

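The two views agree on the hole, at (0.6376, -0.1036, 0.100). The pin is at about (0.480, 0.130), and its handle is turned about -12°. I'll write a helper that turns targets into move units, then move with the fingers closing roughly along x, clear of the neighbouring pins.

```bash
cat > go.py <<'E'
import sys; from h import *
from scipy.spatial.transform import Rotation as Ro
s=ctrl.sense(); R=Ro.from_quat(s["tool_rot"]).as_matrix()
x,y,z,a=map(float,sys.argv[1:5])   # target TCP, tool-x world angle deg
d=R.T@(np.array([x,y,z])-s["ee_pos"])/.2
yaw=np.degrees(np.arctan2(R[1,0],R[0,0]))
print("t",s["time"],"pos",s["ee_pos"].round(4),"yaw",yaw.round(2),"F",s["ft_force"].round(2),"M",s["torque"].round(3),"w",s["grip_width"].round(4),"-> frac",d.round(4),((yaw-a)/45).round(4))
E
python3 -m creep '[[[0.124,-0.158,0,-0.14],[0.248,-0.316,0,-0.28],[0.372,-0.474,0,-0.42],[0.496,-0.632,0,-0.56],[0.62,-0.79,0,-0.7]]]' 0; python3 go.py .4806 .1305 .16 78
```

```text
time: 2.12
ee_pos: [0.2372, -0.4194, 0.214]
tool_rot: [0.92, 0.393, 0.0, 0.0]
ft_force: [2.1, -0.3, 0.8]
grip_width: 0.0605
grip_force: 0.0Traceback (most recent call last):
  File "go.py", line 7, in <module>
    print("t",s["time"],"pos",s["ee_pos"].round(4),"yaw",yaw.round(2),"F",s["ft_force"].round(2),"M",s["torque"].round(3),"w",s["grip_width"].round(4),"-> frac",d.round(4),((yaw-a)/45).round(4))
                                                                                                                              ^^^^^^^^^^^^^^^^^^^^^
AttributeError: 'float' object has no attribute 'round'
```

```bash
sed -i 's/s\["grip_width"\].round(4)/round(s["grip_width"],4)/' go.py; python3 go.py .4806 .1305 .214 78
```

```text
t 2.1167 pos [ 0.2372 -0.4194  0.214 ] yaw 46.27 F [ 2.13 -0.32  0.85] M [-0.01  -0.079 -0.037] w 0.0605 -> frac [ 2.8282e+00 -1.0212e+00 -7.0000e-04] -0.7051
```

```bash
python3 -m creep '[[[0.19,-0.07,0,-0.14],[0.38,-0.14,0,-0.28],[0.57,-0.21,0,-0.42],[0.76,-0.28,0,-0.56],[0.95,-0.35,0,-0.7]]]' ; python3 go.py .4806 .1305 .214 78
```

```text
time: 2.53
ee_pos: [0.3189, -0.2342, 0.2142]
tool_rot: [0.778, 0.628, 0.0, 0.0]
ft_force: [0.6, 0.0, -0.5]
grip_width: 0.0454
grip_force: 0.0
t 2.5333 pos [ 0.3189 -0.2342  0.2142] yaw 77.76 F [ 0.57  0.05 -0.47] M [-0.012 -0.135 -0.062] w 0.0454 -> frac [1.9534e+00 4.0390e-01 4.0000e-04] -0.0052
```

```bash
python3 -m creep '[[[0.19,0.04,0,0],[0.38,0.08,0,0],[0.57,0.12,0,0],[0.76,0.16,0,0],[0.95,0.2,0,0]]]' ; python3 -m creep '[[[0.2,0.04,0,0],[0.4,0.08,0,0],[0.6,0.12,0,0],[0.8,0.16,0,0],[0.98,0.2,0,0]]]'; python3 go.py .4806 .1305 .0695 78
```

```text
time: 2.95
ee_pos: [0.3993, -0.0571, 0.2142]
tool_rot: [0.78, 0.626, 0.0, 0.0]
ft_force: [0.7, -1.6, 0.3]
grip_width: 0.0456
grip_force: 0.0
time: 3.37
ee_pos: [0.4808, 0.1263, 0.2141]
tool_rot: [0.78, 0.626, 0.0, 0.0]
ft_force: [1.9, -1.1, 0.1]
grip_width: 0.0458
grip_force: 0.0
t 3.3667 pos [0.4808 0.1263 0.2141] yaw 77.52 F [ 1.89 -1.1   0.12] M [-0.062 -0.09   0.019] w 0.0458 -> frac [ 0.0203 -0.0059  0.7229] -0.0106
```

```bash
python3 -m creep '[[[0.02,-0.006,0.14,-0.01],[0.02,-0.006,0.28,-0.01],[0.02,-0.006,0.42,-0.01],[0.02,-0.006,0.56,-0.01],[0.02,-0.006,0.70,-0.01]]]'; python3 -m creep '[[[0,0,0,0],[0,0,0,0]]]';  python3 go.py .4806 .1303 .074 78; python3 - <<'E'
from h import *
p=eyes.snapshot("scene"); save(p,"pre",(235,360,215,345),5)
E
```

```text
time: 3.78
ee_pos: [0.4801, 0.128, 0.0729]
tool_rot: [0.777, 0.629, 0.0, 0.0]
ft_force: [0.9, -0.9, -0.2]
grip_width: 0.0456
grip_force: 0.0
time: 3.95
ee_pos: [0.4793, 0.1277, 0.0736]
tool_rot: [0.778, 0.629, -0.001, -0.001]
ft_force: [0.4, -0.2, 1.1]
grip_width: 0.0457
grip_force: 0.0
t 3.95 pos [0.4793 0.1277 0.0736] yaw 77.93 F [ 0.36 -0.22  1.11] M [-0.044 -0.11  -0.019] w 0.0457 -> frac [ 0.0141  0.0034 -0.0021] -0.0015
```

View pics/pre.png

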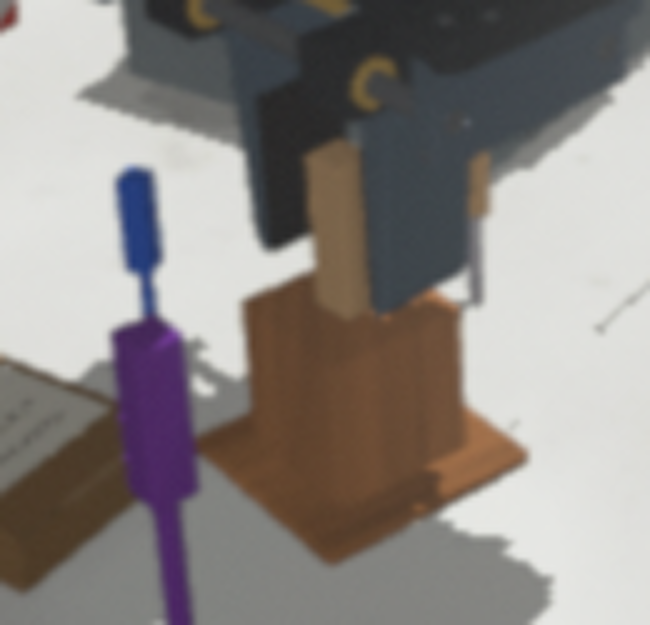

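The handle stands between the fingers at about (285,282) and nothing is touched. I'll close the gripper.

```bash
python3 -m creep '[[[0,0,0,0],[0,0,0,0],[0,0,0,0],[0,0,0,0],[0,0,0,0]]]' 1; python3 -m creep '[[[0,0,0,0],[0,0,0,0],[0,0,0,0]]]';  python3 go.py .4806 .1303 .074 78
```

```text
time: 4.42
ee_pos: [0.4802, 0.1278, 0.0745]
tool_rot: [0.778, 0.629, 0.0, 0.0]
ft_force: [0.2, -0.0, 3.8]
grip_width: 0.0162
grip_force: 30.0
time: 4.67
ee_pos: [0.4803, 0.1278, 0.0745]
tool_rot: [0.778, 0.629, 0.0, 0.0]
ft_force: [-1.5, 0.1, 9.4]
grip_width: 0.0159
grip_force: 30.0
t 4.6667 pos [0.4803 0.1278 0.0745] yaw 77.93 F [-1.47  0.13  9.42] M [-0.     0.185 -0.004] w 0.0159 -> frac [ 0.0123 -0.001   0.0023] -0.0015
```

```bash
python3 -m creep '[[[0,0,-0.1,0],[0,0,-0.2,0],[0,0,-0.3,0],[0,0,-0.4,0],[0,0,-0.5,0]]]'; python3 -m creep '[[[0,0,-0.1,0],[0,0,-0.2,0],[0,0,-0.3,0],[0,0,-0.35,0],[0,0,-0.35,0]]]';  python3 go.py .6376 -.1036 .245 78; python3 - <<'E'
from h import *
p=eyes.snapshot("scene"); save(p,"lift",(180,300,215,365),5)
for d in models.search_frame(p,"pin_tip")+models.search_frame(p,"pin_grip"): print(d)
E
```

```text
time: 5.08
ee_pos: [0.4797, 0.1278, 0.175]
tool_rot: [0.778, 0.629, -0.0, -0.0]
ft_force: [0.1, -0.0, -0.7]
grip_width: 0.0158
grip_force: 30.0
time: 5.5
ee_pos: [0.481, 0.1279, 0.2461]
tool_rot: [0.778, 0.629, 0.002, 0.001]
ft_force: [0.5, 0.1, -0.7]
grip_width: 0.0156
grip_force: 30.0
t 5.5 pos [0.481  0.1279 0.2461] yaw 77.93 F [ 0.48  0.11 -0.66] M [-0.017 -0.093  0.035] w 0.0156 -> frac [-0.9685  1.0078  0.0078] -0.0015
{'point': [190.7, 277.0], 'confidence': 0.81}
{'point': [321.0, 243.0], 'confidence': 0.76}
{'point': [272.9, 308.5], 'confidence': 0.73}
{'point': [279.9, 244.4], 'confidence': 0.71}
{'point': [319.6, 247.0], 'confidence': 0.8}
{'point': [193.5, 273.6], 'confidence': 0.72}
{'point': [284.2, 242.4], 'confidence': 0.54}
{'point': [269.2, 309.0], 'confidence': 0.49}
```

View pics/lift.png

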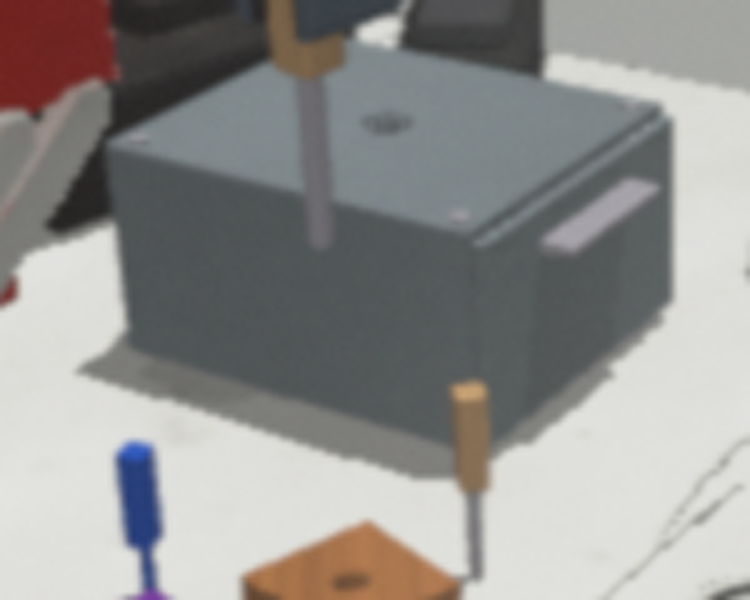

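The pin is held, with its shaft running from about (196,277) to the tip at (229.4,279). The drawer is shut and the empty stand mouth shows at (296,285). Next I'll check tip height, tilt and mouth height numerically.

```bash
python3 - <<'E'
from h import *
np.set_printoptions(precision=4,suppress=True)
p=eyes.snapshot("scene"); s=ctrl.sense(); e=s["ee_pos"]; print(s["ee_pos"],s["tool_rot"])
for z in(.06,.066): print("mouth px pred",z,proj(p,np.array([.4798,.1297,z])), atz(p,(296.1,285.0),z))
for o in(.0635,.0695): print("tip pred",o,proj(p,e-[0,0,o]))
print("shaft top pred",proj(p,e-[0,0,.0085]),proj(p,e-[0,0,.0145]))
# shaft column vs row: shaft darkness vs case: mid-col by intensity
im=p["image"].astype(int)
for r in range(194,234,4): print(r,im[r,270:290].sum(1)//3)
t=eyes.snapshot("top"); 
W=t["image"][235:262,232:265].astype(int).sum(2)//3
print("mouth top view pred",proj(t,np.array([.4798,.1297,.06])))
save(t,"t1")
E
```

```text
[0.4794 0.1277 0.2429] [ 0.7775  0.6289 -0.0007 -0.0004]
mouth px pred 0.06 (np.float64(295.166167603512), np.float64(286.2046254741382)) [0.4798 0.1328 0.06  ]
mouth px pred 0.066 (np.float64(291.9805233606875), np.float64(285.98846677060425)) [0.474  0.1398 0.066 ]
tip pred 0.0635 (np.float64(226.65601431825488), np.float64(282.63243839555753))
tip pred 0.0695 (np.float64(230.32027839709966), np.float64(282.8769171792237))
shaft top pred (np.float64(191.69462953514284), np.float64(280.2998235394379)) (np.float64(195.63326584523537), np.float64(280.56260836980914))
194 [117 102  96  96  96  95  97  98  95  93  92  91  91  91  97 113 130 135
 135 135]
198 [137 136 136 133 126 111 104 102 103 103 108 122 133 135 136 135 135 135
 136 137]
202 [136 135 135 134 130 118 108 109 109 106 107 116 131 136 136 135 136 134
 132 131]
206 [136 136 136 135 134 127 113 108 108 106 106 115 131 135 136 137 135 134
 126 119]
210 [135 135 136 136 135 128 116 109 109 107 105 112 128 134 135 135 134 136
 135 134]
214 [134 133 133 133 133 128 117 109 109 108 105 108 120 130 133 134 133 134
 134 135]
218 [ 89  93  95 100 107 114 113 107 108 109 106 108 117 130 133 134 133 133
 134 134]
222 [ 83  83  83  83  83  83  86  95 106 109 106 101  93  86  86  87  90  94
  97 100]
226 [ 82  82  83  83  84  84  85  93 104 109 108 104  98  92  86  86  85  85
  85  85]
230 [ 85  84  83  84  84  84  86  90  99 106 106 101  93  86  84  85  85  86
  85  86]
mouth top view pred (np.float64(248.65851208050853), np.float64(245.66120077640034))
```

```bash
python3 -m creep '[[[-0.16,0.165,0,0],[-0.32,0.33,0,0],[-0.48,0.495,0,0],[-0.64,0.66,0,0],[-0.8,0.825,0,0]]]'; python3 -m creep '[[[-0.1,0.08,0,0],[-0.18,0.18,0,0],[-0.18,0.18,0,0],[-0.18,0.18,0,0],[-0.18,0.18,0,0]]]';  python3 go.py .637 -.1065 .184 78
```

```text
time: 6.17
ee_pos: [0.5964, -0.0471, 0.2429]
tool_rot: [0.777, 0.629, -0.0, -0.001]
ft_force: [0.6, 0.9, 0.1]
grip_width: 0.0159
grip_force: 30.0
time: 6.58
ee_pos: [0.623, -0.0876, 0.243]
tool_rot: [0.778, 0.629, -0.0, -0.001]
ft_force: [-0.2, 0.2, -0.7]
grip_width: 0.0162
grip_force: 30.0
t 6.5833 pos [ 0.623  -0.0876  0.243 ] yaw 77.93 F [-0.2   0.15 -0.7 ] M [-0.048 -0.057  0.005] w 0.0162 -> frac [-0.0778  0.0888  0.2946] -0.0016
```

```bash
python3 -m creep '[[[-0.078,0.089,0.1,0],[-0.078,0.089,0.2,0],[-0.078,0.089,0.3,0],[-0.078,0.089,0.3,0],[-0.078,0.089,0.3,0]]]'; python3 -m creep '[[[0,0,0,0],[0,0,0,0],[0,0,0,0]]]';  python3 go.py .637 -.1065 .184 78; python3 - <<'E'
from h import *
p=eyes.snapshot("scene"); e=ctrl.sense()["ee_pos"]; t=eyes.snapshot("top")
for o in(.0635,.0695): print("tip pred",o,proj(p,e-[0,0,o]))
print("hole pred",proj(p,np.array([.6376,-.1036,.1])),"seen (204.3,292.0)")
a=cv2.resize(p["image"][170:230,250:330],None,fx=7,fy=7,interpolation=cv2.INTER_CUBIC)
b=cv2.resize(t["image"][145:205,340:373],None,fx=7,fy=7,interpolation=cv2.INTER_CUBIC)
cv2.imwrite("pics/above.png",cv2.cvtColor(np.hstack([a,b]),cv2.COLOR_RGB2BGR))
E
```

```text
time: 7.0
ee_pos: [0.6368, -0.1059, 0.1835]
tool_rot: [0.777, 0.629, -0.001, -0.001]
ft_force: [-0.3, 0.1, 0.6]
grip_width: 0.0157
grip_force: 30.0
time: 7.25
ee_pos: [0.6383, -0.1068, 0.1853]
tool_rot: [0.777, 0.629, 0.001, 0.001]
ft_force: [-0.5, 1.0, -1.0]
grip_width: 0.0158
grip_force: 30.0
t 7.25 pos [ 0.6383 -0.1068  0.1853] yaw 77.96 F [-0.48  0.98 -0.96] M [-0.068 -0.09   0.068] w 0.0158 -> frac [ 0.0004 -0.0066  0.0063] -0.001
tip pred 0.0635 (np.float64(194.2978309355046), np.float64(292.6000516616585))
tip pred 0.0695 (np.float64(196.98420390677256), np.float64(292.74609347900406))
hole pred (np.float64(204.46957985045702), np.float64(292.40487255169717)) seen (204.3,292.0)
```

View pics/above.png

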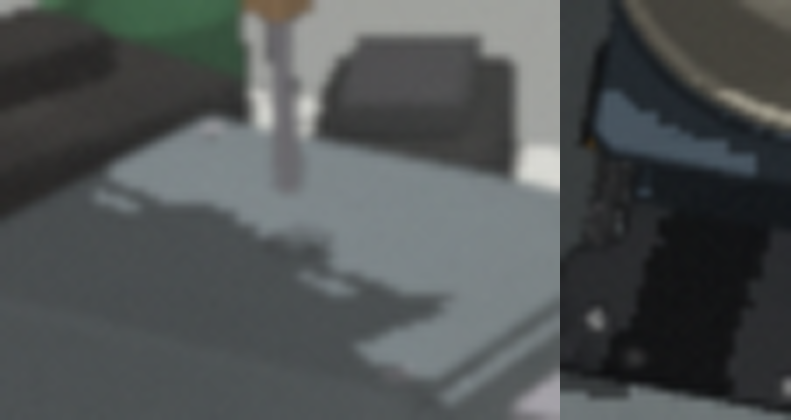

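The tip shows at about (197,290.8), just above the hole at (204.3,292.0), and the gripper hides the hole in the top view. I'll refine with a subpixel fit of the shaft and averaged pose readings.

```bash
cat > m.py <<'E'
from h import *
np.set_printoptions(precision=4,suppress=True)
E=[];C=[]
for i in range(5):
    p=eyes.snapshot("scene"); E.append(ctrl.sense()["ee_pos"]); g=p["image"].astype(float)
    L=[]
    for r in range(190,196):
        v=g[r,282:300].mean(1); w=np.clip(np.median(v)-v-8,0,None); L.append((r,(w*np.arange(282,300)).sum()/w.sum()))
    C.append(L)
E=np.array(E);print(E.mean(0),E.std(0)); C=np.array(C); print(C.mean(0),C.std(0)[:,1])
k=np.polyfit(C.mean(0)[:,0],C.mean(0)[:,1],1); print(np.polyval(k,[197,204.3]),C.mean((0,1)))
e=E.mean(0)
print("TCP line cols",[proj(p,e-[0,0,o]) for o in(.06,.0695,.0835)])
H=np.array([.6376,-.1036,.1]);print([np.array(proj(p,H+d))-proj(p,H) for d in([.001,0,0],[0,.001,0],[0,0,.001])])
E
python3 m.py
```

```text
[ 0.6379 -0.107   0.1843] [0.0001 0.     0.0002]
[[190.     296.9896]
 [191.     290.6758]
 [192.     290.8265]
 [193.     290.8796]
 [194.     290.9372]
 [195.     290.9458]] [0.1445 0.0496 0.0705 0.0635 0.0384 0.0472]
[288.0981 281.9699] [192.5    291.8758]
TCP line cols [(np.float64(193.10616692445532), np.float64(292.6868894242034)), (np.float64(197.36368228033865), np.float64(292.91768779391793)), (np.float64(203.57109579106725), np.float64(293.25418943834313))]
[array([-0.0905, -0.3827]), array([ 0.1572, -0.2835]), array([-0.4414, -0.0243])]
```

```bash
python3 -m creep '[[[-0.0035,-0.005,0.02,0],[-0.0035,-0.005,0.04,0],[-0.0035,-0.005,0.06,0],[-0.0035,-0.005,0.065,0],[-0.0035,-0.005,0.065,0]]]'; python3 -m creep '[[[0,0,0.004,0],[0,0,0.008,0],[0,0,0.012,0],[0,0,0.016,0],[0,0,0.02,0]]]'; python3 go.py .637 -.1065 .163 78
```

```text
time: 8.02
ee_pos: [0.6363, -0.1074, 0.1702]
tool_rot: [0.778, 0.629, -0.0, -0.0]
ft_force: [0.7, -0.6, -1.8]
grip_width: 0.0156
grip_force: 30.0
time: 8.43
ee_pos: [0.6367, -0.1075, 0.1669]
tool_rot: [0.778, 0.629, 0.0, 0.0]
ft_force: [-0.4, -0.0, -1.3]
grip_width: 0.016
grip_force: 30.0
t 8.4333 pos [ 0.6367 -0.1075  0.1669] yaw 77.93 F [-0.4  -0.   -1.33] M [ 0.006 -0.112  0.029] w 0.016 -> frac [0.0052 0.0006 0.0196] -0.0015
```

```bash
python3 -m creep '[[[0,0,0.005,0],[0,0,0.01,0],[0,0,0.015,0],[0,0,0.02,0],[0,0,0.02,0]]]'; python3 -m creep '[[[0,0,0.005,0],[0,0,0.01,0],[0,0,0.01,0]]]'; python3 go.py .637 -.1065 .163 78
```

```text
time: 8.85
ee_pos: [0.6365, -0.1075, 0.1627]
tool_rot: [0.778, 0.629, -0.0, -0.0]
ft_force: [0.5, -0.4, -1.6]
grip_width: 0.0156
grip_force: 30.0
time: 9.1
ee_pos: [0.6365, -0.1075, 0.1607]
tool_rot: [0.778, 0.629, -0.0, -0.0]
ft_force: [0.3, 0.3, -1.1]
grip_width: 0.0154
grip_force: 30.0
t 9.1 pos [ 0.6365 -0.1075  0.1607] yaw 77.93 F [ 0.33  0.28 -1.13] M [-0.06  -0.044 -0.036] w 0.0154 -> frac [ 0.0052  0.0013 -0.0114] -0.0015
```

The tip is 9 mm below the mouth with no force, so it is in the hole. I'll carry on down in small steps, watching for the pad.

```bash
python3 -m creep '[[[0,0,0.005,0],[0,0,0.01,0],[0,0,0.015,0],[0,0,0.015,0]]]'; python3 go.py .637 -.1065 .163 78
```

```text
time: 9.43
ee_pos: [0.6365, -0.1075, 0.1577]
tool_rot: [0.778, 0.629, -0.0, -0.0]
ft_force: [0.3, 0.6, -1.2]
grip_width: 0.0159
grip_force: 30.0
t 9.4333 pos [ 0.6365 -0.1075  0.1577] yaw 77.93 F [ 0.29  0.56 -1.22] M [-0.058 -0.061 -0.041] w 0.0159 -> frac [ 0.0053  0.0013 -0.0266] -0.0015
```

```bash
python3 -m creep '[[[0,0,0.005,0],[0,0,0.01,0],[0,0,0.015,0],[0,0,0.015,0]]]'; python3 go.py .637 -.1065 .163 78
```

```text
time: 9.77
ee_pos: [0.6365, -0.1075, 0.1547]
tool_rot: [0.778, 0.629, -0.0, -0.0]
ft_force: [0.6, 0.3, -0.4]
grip_width: 0.0157
grip_force: 30.0
t 9.7667 pos [ 0.6365 -0.1075  0.1547] yaw 77.93 F [ 0.6   0.27 -0.43] M [-0.06  -0.053  0.009] w 0.0157 -> frac [ 0.0052  0.0013 -0.0417] -0.0015
```

Contact would show as at least 5 N, and the clear travel before the hard stop is 9 mm, so 3 mm steps are safe.

```bash
python3 -m creep '[[[0,0,0.005,0],[0,0,0.01,0],[0,0,0.015,0],[0,0,0.015,0]]]'
```

```text
time: 10.1
ee_pos: [0.6365, -0.1074, 0.1517]
tool_rot: [0.777, 0.629, -0.0, -0.0]
ft_force: [0.7, -1.3, -0.7]
grip_width: 0.0162
grip_force: 30.0
```

```bash
python3 -m creep '[[[0,0,0.005,0],[0,0,0.01,0],[0,0,0.015,0],[0,0,0.015,0]]]'
```

```text
time: 10.43
ee_pos: [0.6365, -0.1075, 0.1487]
tool_rot: [0.777, 0.629, -0.0, -0.0]
ft_force: [-0.2, -0.3, -1.3]
grip_width: 0.0157
grip_force: 30.0
```

```bash
python3 -m creep '[[[0,0,0.005,0],[0,0,0.01,0],[0,0,0.015,0],[0,0,0.015,0]]]'
```

```text
time: 10.77
ee_pos: [0.6365, -0.1075, 0.1457]
tool_rot: [0.778, 0.629, -0.0, -0.0]
ft_force: [-0.6, -0.4, 0.2]
grip_width: 0.0162
grip_force: 30.0
```

```bash
python3 -m creep '[[[0,0,0.005,0],[0,0,0.01,0],[0,0,0.015,0],[0,0,0.015,0]]]'
```

```text
time: 11.1
ee_pos: [0.6365, -0.1075, 0.1427]
tool_rot: [0.778, 0.629, -0.0, -0.0]
ft_force: [0.1, -0.1, -1.0]
grip_width: 0.0162
grip_force: 30.0
```

```bash
python3 -m creep '[[[0,0,0.005,0],[0,0,0.01,0],[0,0,0.01,0]]]'
```

```text
time: 11.35
ee_pos: [0.6367, -0.1075, 0.1409]
tool_rot: [0.778, 0.629, 0.0, 0.0]
ft_force: [-0.5, 0.2, 1.1]
grip_width: 0.0159
grip_force: 30.0
```

```bash
python3 -m creep '[[[0,0,0.005,0],[0,0,0.01,0],[0,0,0.01,0]]]'
```

```text
time: 11.6
ee_pos: [0.6368, -0.1075, 0.1393]
tool_rot: [0.778, 0.629, 0.0, 0.0]
ft_force: [-1.3, 0.3, 6.2]
grip_width: 0.0157
grip_force: 30.0
```

Contact was at TCP z of about 0.1408. I'll press on in small steps.

```bash
python3 -m creep '[[[0,0,0.005,0],[0,0,0.01,0],[0,0,0.01,0]]]'
```

```text
time: 11.85
ee_pos: [0.6368, -0.1075, 0.1374]
tool_rot: [0.778, 0.629, 0.0, 0.0]
ft_force: [-2.0, 0.3, 7.6]
grip_width: 0.016
grip_force: 30.0
```

```bash
python3 -m creep '[[[0,0,0.004,0],[0,0,0.007,0],[0,0,0.007,0]]]'
```

```text
time: 12.1
ee_pos: [0.6368, -0.1075, 0.1361]
tool_rot: [0.777, 0.629, 0.0, 0.0]
ft_force: [-1.4, 0.7, 8.7]
grip_width: 0.0162
grip_force: 30.0
```

```bash
python3 -m creep '[[[0,0,0.003,0],[0,0,0.006,0],[0,0,0.006,0]]]'
```

```text
time: 12.35
ee_pos: [0.6369, -0.1076, 0.1349]
tool_rot: [0.777, 0.629, 0.0, 0.0]
ft_force: [-1.3, -0.2, 8.2]
grip_width: 0.0159
grip_force: 30.0
```

```bash
python3 -m creep '[[[0,0,0.0025,0],[0,0,0.005,0],[0,0,0.005,0]]]'
```

```text
time: 12.6
ee_pos: [0.6369, -0.1076, 0.134]
tool_rot: [0.777, 0.629, 0.0, 0.0]
ft_force: [-2.6, 0.3, 9.0]
grip_width: 0.0161
grip_force: 30.0
```

```bash
python3 -m creep '[[[0,0,0.0015,0],[0,0,0.0015,0],[0,0,0.0015,0],[0,0,0.0015,0],[0,0,0.0015,0]]]'; python3 -m creep '[[[0,0,0,0],[0,0,0,0],[0,0,0,0],[0,0,0,0],[0,0,0,0]]]' | grep -E "ee_pos|ft"; python3 - <<'E'
from h import *
a=eyes.snapshot("scene");b=eyes.snapshot("top")
o=np.hstack([cv2.resize(a["image"][170:290,230:380],(400,320)),cv2.resize(b["image"][110:270,270:430],(400,320))])
cv2.imwrite("pics/press.png",cv2.cvtColor(o,cv2.COLOR_RGB2BGR))
E
```

```text
time: 13.02
ee_pos: [0.6369, -0.1076, 0.1338]
tool_rot: [0.778, 0.629, 0.0, 0.0]
ft_force: [-1.7, -0.7, 9.2]
grip_width: 0.0158
grip_force: 30.0
ee_pos: [0.6369, -0.1076, 0.1338]
ft_force: [-2.8, 0.6, 10.5]
```

View pics/press.png

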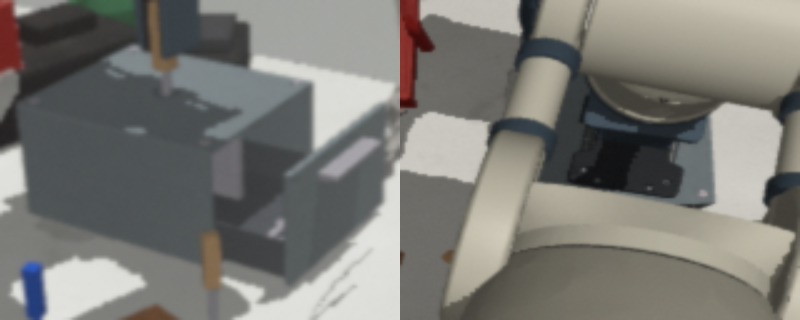

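The drawer is running out (its front is at about crop (330,190)) while the pin stays pressed. I'll keep holding and check that the drawer has stopped moving.

```bash
cat > d.py <<'E'
from h import *
a=eyes.snapshot("scene");im=a["image"][200:290,270:385].astype(int)
try: b=np.load("prev.npy"); print("diff px",(abs(im-b).sum(2)>60).sum())
except Exception: pass
np.save("prev.npy",im)
print("handle", proj(a,np.array([.49,-.105,.06])))
E
python3 d.py; for i in 1; do python3 -m creep '[[[0,0,0,0],[0,0,0,0],[0,0,0,0],[0,0,0,0],[0,0,0,0]]]' | grep -E "ee_pos|ft"; done; python3 d.py
python3 -m creep '[[[0,0,0,0],[0,0,0,0],[0,0,0,0],[0,0,0,0],[0,0,0,0]]]' | grep ft; python3 -m creep '[[[0,0,0,0],[0,0,0,0],[0,0,0,0],[0,0,0,0],[0,0,0,0]]]' | grep -E "time|ft"; python3 d.py
python3 - <<'E'
from h import *
a=eyes.snapshot("scene"); 
# outer front face: case front x = .6376-.09=.5476 ; drawer out .06 -> face near .4876
for x in(.54,.5,.4876,.48):print(x,proj(a,np.array([x,-.0286-.01,.0])),proj(a,np.array([x,-.035,.09])))
o=cv2.resize(a["image"][180:290,260:380],(720,660//1)[:2],interpolation=cv2.INTER_CUBIC)[:600]; cv2.imwrite("pics/open.png",cv2.cvtColor(o,cv2.COLOR_RGB2BGR))
E
```

```text
handle (np.float64(237.14180687048517), np.float64(353.81869082820623))
ee_pos: [0.6369, -0.1076, 0.1338]
ft_force: [-2.0, -0.1, 9.7]
diff px 0
handle (np.float64(237.14180687048517), np.float64(353.81869082820623))
ft_force: [-2.0, -0.7, 9.7]
time: 14.88
ft_force: [-2.3, -0.4, 9.5]
diff px 0
handle (np.float64(237.14180687048517), np.float64(353.81869082820623))
0.54 (np.float64(271.34632838309204), np.float64(315.05410396816967)) (np.float64(231.13751784147917), np.float64(312.58968888761444))
0.5 (np.float64(276.7710654551684), np.float64(332.14359108302995)) (np.float64(235.88287787753546), np.float64(330.4688415696447))
0.4876 (np.float64(278.502591863531), np.float64(337.59839891087285)) (np.float64(237.39973295239727), np.float64(336.18391551006283))
0.48 (np.float64(279.5759110313841), np.float64(340.9796640017794)) (np.float64(238.3405144781105), np.float64(339.72850989507367))
```

View pics/open.png

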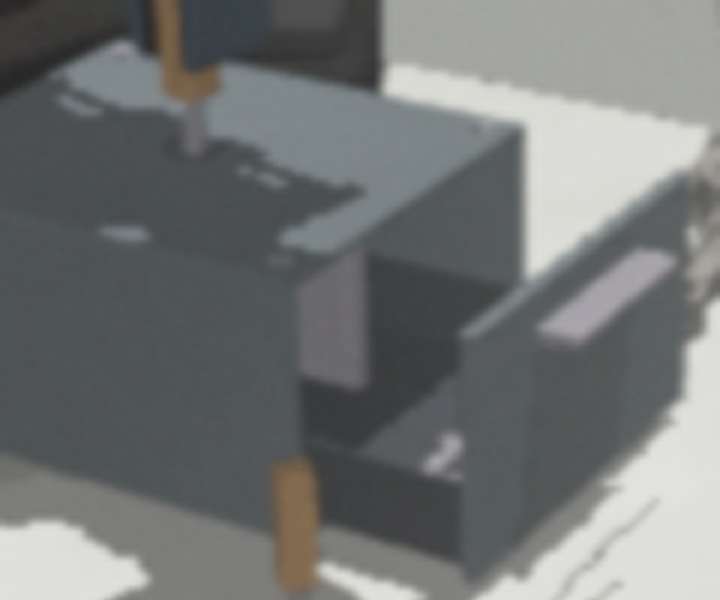

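The drawer front's corner is at about (236,337.5), which matches x = 0.4876. That is the full 60 mm out, and it is no longer moving. I'll pull the pin straight up and return to the stand.

```bash
python3 -m creep '[[[0,0,-0.03,0],[0,0,-0.08,0],[0,0,-0.14,0],[0,0,-0.2,0],[0,0,-0.27,0]]]' | grep -E "ee_pos|ft"; python3 -m creep '[[[0,0,-0.1,0],[0,0,-0.2,0],[0,0,-0.29,0],[0,0,-0.29,0],[0,0,-0.29,0]]]' | grep -E "ee_pos|ft"; python3 go.py .48 .1278 .2429 77.93
```

```text
ee_pos: [0.6364, -0.1074, 0.1878]
ft_force: [-0.3, -0.7, -0.4]
ee_pos: [0.637, -0.1076, 0.2463]
ft_force: [0.1, 0.1, -1.2]
t 15.8167 pos [ 0.637  -0.1076  0.2463] yaw 77.94 F [ 0.14  0.12 -1.23] M [-0.075 -0.124 -0.011] w 0.0159 -> frac [ 0.9868 -1.0138  0.0149] 0.0001
```

```bash
python3 -m creep '[[[0.16,-0.165,0,0],[0.32,-0.33,0,0],[0.48,-0.495,0,0],[0.64,-0.66,0,0],[0.8,-0.82,0,0]]]' | grep -E "ee_pos|ft"; python3 -m creep '[[[0.1,-0.1,0,0],[0.187,-0.194,0,0],[0.187,-0.194,0,0],[0.187,-0.194,0,0],[0.187,-0.194,0,0]]]' | grep -E "ee_pos|ft"; python3 -m creep '[[[0,0,0,0],[0,0,0,0],[0,0,0,0]]]' >/dev/null; python3 go.py .48 .1278 .145 77.93
```

```text
ee_pos: [0.519, 0.067, 0.2441]
ft_force: [0.7, 1.1, -0.5]
ee_pos: [0.491, 0.1103, 0.2446]
ft_force: [-0.3, -0.5, -0.6]
t 16.9 pos [0.4913 0.1099 0.2448] yaw 77.87 F [ 0.21  0.3  -0.48] M [-0.054 -0.08   0.023] w 0.0156 -> frac [ 0.0757 -0.074   0.4991] -0.0013
```

```bash
python3 -m creep '[[[0.076,-0.074,0.1,0],[0.076,-0.074,0.2,0],[0.076,-0.074,0.3,0],[0.076,-0.074,0.4,0],[0.076,-0.074,0.5,0]]]' | grep -E "ee_pos|ft"; python3 -m creep '[[[0,0,0,0],[0,0,0,0],[0,0,0,0],[0,0,0,0]]]' >/dev/null; python3 go.py .48 .1278 .125 77.93; python3 - <<'E'
from h import *
E=[];
for i in range(3): p=eyes.snapshot("scene");E.append(ctrl.sense()["ee_pos"])
e=np.mean(E,0);print(e,proj(p,e-[0,0,.0695]))
save(p,"stand",(240,330,240,340),6)
E
```

```text
ee_pos: [0.4799, 0.1282, 0.1441]
ft_force: [0.0, -0.1, -0.8]
t 17.65 pos [0.4805 0.1285 0.1462] yaw 77.92 F [-0.04 -0.17 -0.86] M [ 0.003 -0.133  0.002] w 0.0158 -> frac [-0.004  -0.002   0.1061] -0.0002
[0.48032074 0.12852352 0.14602031] (np.float64(285.90088564020834), np.float64(285.79486683645496))
```

View pics/stand.png

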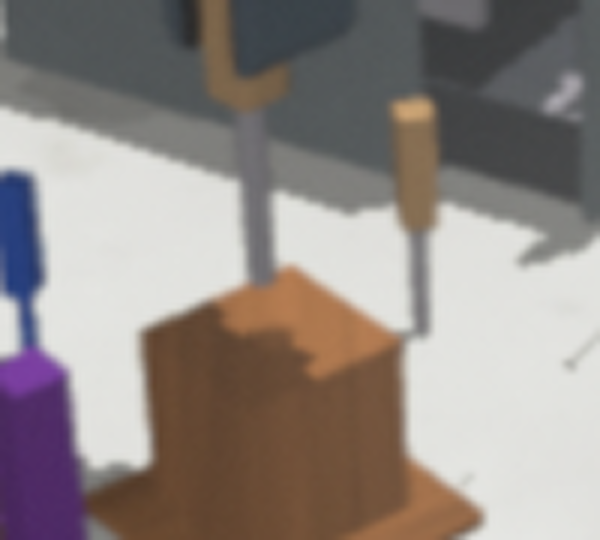

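The tip is at about (286.7,283.5), just up-left of the mouth at (296,285). I'll shift about 1 mm towards the pose the pin was drawn from and descend gently.

```bash
python3 -m creep '[[[-0.005,-0.003,0.02,0],[-0.005,-0.003,0.04,0],[-0.005,-0.003,0.055,0],[-0.005,-0.003,0.055,0],[-0.005,-0.003,0.055,0]]]' | grep -E "ee_pos|ft"; python3 -m creep '[[[0,0,0.006,0],[0,0,0.012,0],[0,0,0.018,0],[0,0,0.024,0],[0,0,0.03,0]]]' | grep -E "ee_pos|ft";  python3 -m creep '[[[0,0,0.005,0],[0,0,0.01,0],[0,0,0.015,0],[0,0,0.02,0],[0,0,0.02,0]]]' | grep -E "ee_pos|ft"
```

```text
ee_pos: [0.4787, 0.1276, 0.1337]
ft_force: [-0.5, 1.2, -0.4]
ee_pos: [0.4789, 0.1277, 0.1279]
ft_force: [-0.1, 0.1, -0.8]
ee_pos: [0.4788, 0.1276, 0.1238]
ft_force: [-0.1, -0.4, -1.1]
```

It's in: 6 mm below the mouth with no force. I'll go on down to seat it.

```bash
python3 -m creep '[[[0,0,0.03,0],[0,0,0.06,0],[0,0,0.09,0],[0,0,0.12,0],[0,0,0.15,0]]]' | grep -E "ee_pos|ft"; python3 -m creep '[[[0,0,0.015,0],[0,0,0.03,0],[0,0,0.045,0],[0,0,0.06,0],[0,0,0.07,0]]]' | grep -E "ee_pos|ft"; python3 -m creep '[[[0,0,0.005,0],[0,0,0.01,0],[0,0,0.015,0],[0,0,0.015,0]]]' | grep -E "ee_pos|ft"
```

```text
ee_pos: [0.4787, 0.1276, 0.0932]
ft_force: [0.3, 0.1, -0.6]
ee_pos: [0.4789, 0.1277, 0.0798]
ft_force: [-1.0, -0.2, -0.1]
ee_pos: [0.4788, 0.1276, 0.077]
ft_force: [-0.6, 0.5, -0.8]
```

```bash
python3 -m creep '[[[0,0,0.004,0],[0,0,0.008,0],[0,0,0.01,0],[0,0,0.01,0]]]' | grep -E "ee_pos|ft"; python3 -m creep '[[[0,0,0.003,0],[0,0,0.004,0],[0,0,0.004,0]]]' | grep -E "ee_pos|ft"
```

```text
ee_pos: [0.4788, 0.1277, 0.075]
ft_force: [-0.2, -0.0, 0.1]
ee_pos: [0.479, 0.1277, 0.0745]
ft_force: [-1.2, 0.1, 5.1]
```

It's seated: contact is at the original height, 0.0745. I'll release and withdraw upwards.

```bash
python3 -m creep '[[[0,0,0,0],[0,0,0,0],[0,0,0,0],[0,0,0,0],[0,0,0,0]]]' 0 | grep -E "ee_pos|ft|grip"; python3 -m creep '[[[0,0,0,0],[0,0,0,0]]]' | grep -E "ee_pos|ft|grip"; python3 -m creep '[[[0,0,-0.05,0],[0,0,-0.15,0],[0,0,-0.3,0],[0,0,-0.45,0],[0,0,-0.6,0]]]' | grep -E "ee_pos|ft"; python3 -m creep '[[[0,0,-0.1,0],[0,0,-0.2,0],[0,0,-0.2,0],[0,0,-0.2,0],[0,0,-0.2,0]]]' | grep -E "time|ee_pos|ft"; python3 - <<'E'
from h import *
p=eyes.snapshot("scene"); save(p,"fin",(180,360,180,400),3.6)
for d in models.regions_of(p,"pin_grip")[:4]: print(d["point"],cv2.boundingRect(d["mask"].astype(np.uint8)))
E
```

```text
ee_pos: [0.4789, 0.1277, 0.0742]
ft_force: [0.2, -0.6, -0.3]
grip_width: 0.0445
grip_force: 0.0
ee_pos: [0.4788, 0.1277, 0.0742]
ft_force: [-0.5, 0.1, -0.3]
grip_width: 0.0455
grip_force: 0.0
ee_pos: [0.4784, 0.1276, 0.1955]
ft_force: [0.5, 0.1, 0.9]
time: 22.22
ee_pos: [0.4785, 0.1276, 0.2337]
ft_force: [-0.7, 0.3, -0.2]
[319.5, 247.0] (237, 297, 18, 68)
[279.8, 242.8] (238, 268, 10, 30)
[277.5, 279.9] (277, 263, 15, 36)
[270.1, 306.7] (305, 257, 8, 39)
```

View pics/fin.png

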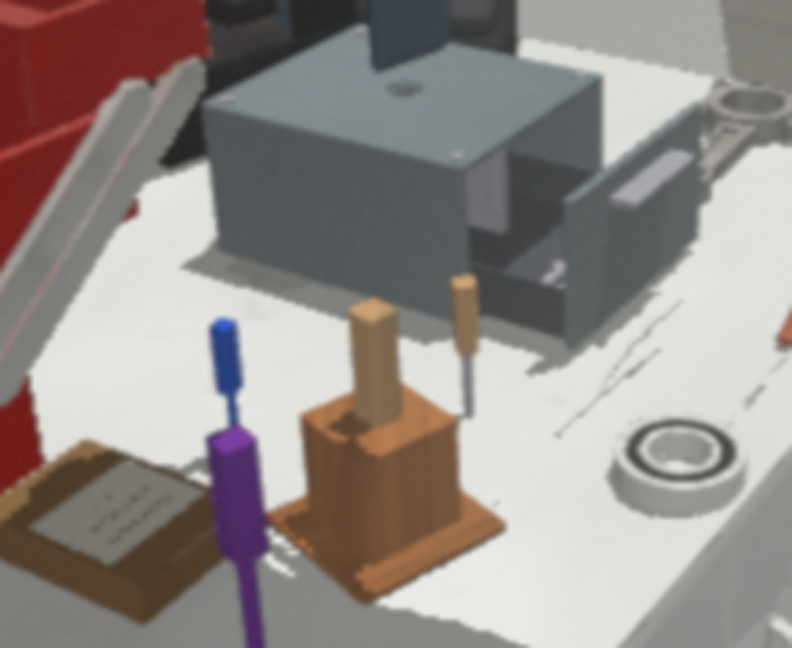

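The pin is home in its stand: its mask box (277,263,15,36) matches the start, and the handle rests on the block. The drawer is fully out, the other things haven't moved and the gripper is clear, so I'm handing in.

```bash
python3 -c "
from workcell import ticket; print(ticket.close_job())"
```

```text
the job is handed in; nothing more can be done
None
```

The drawer is fully out (60 mm), the highest force I read on the catch was about 10 N, the pin is fully home in its stand, nothing else on the bench was moved, and the job was handed in at about 22 s.

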